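# Pack two hair-care gift sets from the bench stock

### The arm

A 6-joint arm with a two-finger parallel gripper is mounted at the origin on the work surface. World frame = base frame: x ahead of the robot, y to its left, z up, the work surface at z = 0. Lengths are in m, angles in rad, forces in N, time in s.
With the tool pointing down it reaches from about 0.25 to 0.85 m from the base axis. Payload 12.5 kg.
Tool frame: the origin (TCP) lies midway between the tips of the shut fingers; the grasp point (between the pads) lies 19 mm behind it; x points along the fingers, z is the direction in which the jaws open and shut, and the axes are right-handed (so a half turn about x gives the same grasp; the last joint's range is limited). The gripper opens to 93 mm and grips with 3 to 60 N. Pads are 15 mm wide; open, the fingers measure 128 mm over their backs; the gripper's body (75 mm by 188 mm) begins 65 mm behind the grasp point.
Start: joints at [-1.295, 0.351, 1.652, -0, 1.139, -0.085], TCP at [0.194, -0.515, 0.219] pointing down, gripper open.
Joint ranges: [-2.75, 2.75], [-0.79, 2.1], [0.01, 2.65], [-1.57, 4.71], [0.07, 3.14], [-2.87, 2.87]. Speed limits (rad/s): [2.22, 2.22, 2.79, 3.14, 3.14, 3.14].

### API

Orientations are given as a unit quaternion [x, y, z, w].
In Python, from bench import get_state, cams, order gives the robot as it stands.
- The arm moves only by the tool move_arm, never from a script. Its argument "steps" is one flat list of numbers, 7 for each row, row after row: the turn, a rotation vector about the tool's x, y, z in rad, then the shift along the tool's x, y, z in mm, then the finger opening in mm, from 0 to 93. A call has 1 to 20 rows; each row shifts and turns the commanded pose from where the row before left it, along the tool's axes as they then stand; what a row does not reach is not made up. A row lasts 1/12 s, in which the tool goes at most 41.7 mm and 7.16 degrees, less where a joint would pass 70% of its speed; a pose out of reach is approached as far as the arm can. A call is refused whole if a number of a shift passes 41.7 or a number of a turn 0.125, either way. A call with a gripper value outside its range is refused whole. The fingers move at their own pace and stop on an object; "grip_force" is the grip in N (left out, the last holds). Time passes only in rows, so rows that do not move let the fingers close. It gives the time, the measured TCP pose, the force and the opening at its end, in the units of the state.
- get_state(): the state, without advancing time (a new reading comes with each control period).
- cams.grab_frame(name): name is "scene" or "top" or "wrist"; returns a dict with "image" (400x640x3 uint8, blue, green, red), "z_map" (400x640 float32, m along the optical axis (not along the pixel's ray), 0 where there is no reading), "vertical_fov" (degrees; the focal length in pixels is half the picture's height over the tangent of half this angle, whatever the lens; pixels are square), "cx", "cy" (the principal point, pixels), "R" (3x3) and "t" (3): a world point X has camera coordinates R X + t. Camera axes: x right, y down, z forward; pixel columns grow to the right and rows downward; lengths in m; the calibration is good to about 2 mm. A picture is of the moment at which its call begins.
- order.sign_off(): hands the job in, once; it reports no verdict.
The state is a dict: "t": time; "qpos": joint angles; "joint_velocities": joint speeds; "effort": joint torques, N m; "tool_pos": TCP position; "tcp_rot": TCP orientation; "contact_force": force on the tool from outside, world axes, zero at the start; "ft_torque": the same for the moment, N m; "grip_width": finger opening in m.
Only numpy, scipy, OpenCV 4.12 (cv2) and the standard library are available. Lean on these libraries where they do the work, as an engineer would, in place of code of your own. Each camera call takes 0.05 s, during which the arm holds its last target. There are 200 camera calls.

### The job

Pack the two gift sets. In the three-compartment tray stand the tall round bottle in the large end compartment, the flat bottle in the narrow middle one and the smaller jar in the other end one; in the two-compartment tray stand the bigger jar in the large compartment and the dropper bottle in the small one. Set every piece down upright on the tray's floor without dropping it or knocking anything over, and leave the short bottle and the tape roll where they are.

Things in the scene. Friction and masses are not known exactly. Their poses are not given: they have to be found in the camera images.
- tall_bottle: black round bottle, the tallest piece of the stock: 56 mm diameter, straight-sided up to 102 mm, then a shoulder and a slim cap of 30 mm diameter from 112 mm to the top at 140 mm. About 0.26 kg. Origin: centre of its underside; z up.
- flat_bottle: black flat bottle of rectangular section, 60 mm (its x) by 30 mm (its y), straight-sided up to 80 mm, with a round cap of 25 mm diameter on top reaching 102 mm. About 0.14 kg. Origin: centre of its underside; z up.
- small_jar: the smaller of the two black straight-sided screw-lid jars: 42 mm diameter, 50 mm high. About 0.07 kg. Origin: centre of its underside; z up.
- big_jar: the bigger of the two black straight-sided screw-lid jars: 66 mm diameter, 58 mm high. About 0.19 kg. Origin: centre of its underside; z up.
- dropper: slim black dropper bottle: 32 mm diameter, straight-sided up to 60 mm, then an aluminium collar of 23 mm diameter from 64 to 77 mm and a rubber bulb of 17 mm diameter up to 95 mm. About 0.06 kg. Origin: centre of its underside; z up.
- short_bottle: black round bottle of the same shape and 56 mm diameter as the tall bottle but only 90 mm high (shoulder at 58 mm, cap of 30 mm diameter); belongs to neither set. About 0.14 kg, loose. Origin: centre of its underside; z up.
- tape_roll: roll of brown packing tape lying flat, 96 mm outer and 76 mm inner diameter, 48 mm high, loose; not part of the job. Origin: centre of its underside.
- tray3: the three-compartment tray: low white open tray, fixed; outer 92 by 212 mm (x by y), walls 4 thick, 2 dividers 3 thick, both 25 high, floor 3. Origin: centre of underside; x across, y along the row. Compartments are 84 mm in x, centred at x = 0; in y: large end one 80 mm long, centre at y = -62; narrow middle one 52 long, centre at y = +7; smaller end one 66 long, centre at y = +69.
- tray2: the two-compartment tray: low white open tray, fixed; outer 92 by 153 mm (x by y), walls 4 thick, 1 divider 3 thick, both 25 high, floor 3. Origin: centre of underside; x across, y along the row. Compartments are 84 mm in x, centred at x = 0; in y: large one 86 mm long, centre at y = -29.5; small one 56 long, centre at y = +44.5.

How it is judged:
By the outcome, as a careful person would: the job done as asked, in the order asked, and still so for the second after the job is handed in, with the robot touching nothing.
It also fails if it takes over 128 s, if anything falls off the work surface, if the arm or the gripper's body presses on something with over 40 N, if the wrist force passes 120 N, or if a joint passes its speed limit or range.

## Working session

There is one attempt and no reset: what is moved stays moved. The work goes in short steps, Python scripts to look and compute and a tool call to move; the robot and the scene stay as the last step left them, time stands still between calls to the robot, and variables do not carry over. Pictures are saved under pics/ and viewed, about 12 in all and at most 16, crops included, and the job is handed in when it is done.

Besides the shell and the picture viewer there is one more tool, called after ">>>" in YAML: its name, and indented under it one key for each argument. move_arm: Moves the arm, as the interface text tells. Its arguments: {"type":"object","properties":{"steps":{"type":"array"},"grip_force":{"type":"number"}},"required":["steps"]}

```bash
ls; mkdir -p pics
python3 - <<'E'
from bench import get_state,cams
import cv2,numpy as np
s=get_state();print({k:np.round(v,3).tolist() for k,v in s.items()})
for n in("scene","top"):
    f=cams.grab_frame(n);cv2.imwrite(f"pics/{n}0.png",f["image"]);np.savez(f"{n}0.npz",**f)
    print(n,f["vertical_fov"],f["cx"],f["cy"],f["R"].round(3).tolist(),f["t"].round(3).tolist(),(f["z_map"]>0).mean())
E
```

```text
pics
{'t': 0.0, 'qpos': [-1.295, 0.351, 1.652, -0.0, 1.139, -0.085], 'joint_velocities': [-0.0, -0.002, -0.0, 0.001, 0.001, -0.001], 'effort': [0.001, -49.732, -28.525, 0.07, 0.026, -0.0], 'tool_pos': [0.194, -0.514, 0.218], 'tcp_rot': [0.402, 0.582, -0.402, 0.581], 'contact_force': [0.34, -0.187, 0.053], 'ft_torque': [0.007, -0.031, -0.013], 'grip_width': 0.093}
scene 49.77735217725543 323.29083219792176 197.92077292298987 [[-0.226, 0.974, 0.01], [0.684, 0.166, -0.71], [-0.693, -0.154, -0.704]] [0.13, -0.367, 1.363] 0.99609375
top 56.54917886589801 324.35628651693605 204.61909356851987 [[0.026, -0.999, 0.039], [-0.997, -0.029, -0.077], [0.078, -0.037, -0.996]] [-0.027, 0.614, 0.744] 0.99598828125
```

View pics/scene0.png

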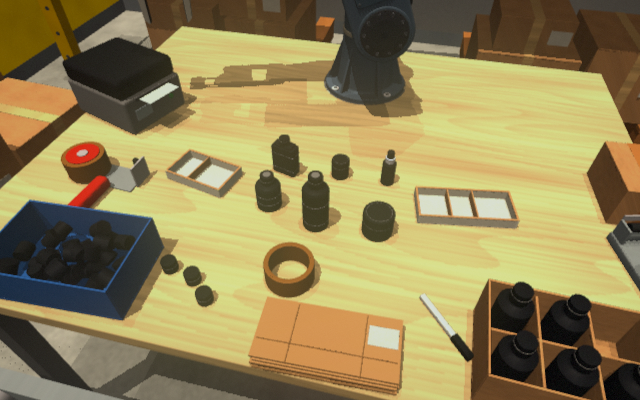

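View pics/top0.png

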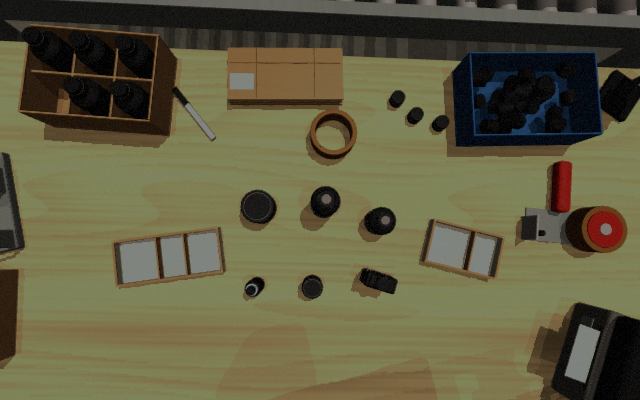

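The scene view shows tray2 at about (205,172), tray3 (465,205), flat (286,155), short (267,190), tall (315,200), small jar (340,165), dropper (388,168), big jar (378,220) and tape (290,268). The top view shows tray3 at (168,257) with its large compartment on the left, tray2 at (462,249) with its large compartment on the left, and the stock in between.

```bash
cat > h.py <<'E'
import numpy as np,cv2
from scipy.spatial.transform import Rotation as Ro
def world(f):
    h,w=f["z_map"].shape; F=h/2/np.tan(np.radians(float(f["vertical_fov"]))/2)
    v,u=np.mgrid[:h,:w]; z=f["z_map"]
    c=np.stack([(u-f["cx"])/F*z,(v-f["cy"])/F*z,z],-1)
    return (c-f["t"])@f["R"]      # R^T(c-t)
def pix(f,X):
    F=200/np.tan(np.radians(float(f["vertical_fov"]))/2); c=np.asarray(X)@f["R"].T+f["t"]
    return c[...,0]/c[...,2]*F+f["cx"],c[...,1]/c[...,2]*F+f["cy"]
def onplane(f,u,v,z):
    F=200/np.tan(np.radians(float(f["vertical_fov"]))/2)
    d=f["R"].T@np.array([(u-f["cx"])/F,(v-f["cy"])/F,1]); o=-f["R"].T@f["t"]
    return o+d*(z-o[2])/d[2]
E
python3 - <<'E'
from h import *
f=dict(np.load("top0.npz"));W=world(f);np.set_printoptions(precision=4,suppress=True)
X,Y,Z=W[...,0],W[...,1],W[...,2]
t=Z[300:380,100:300];print("table",np.median(t),t.std())
ok=(f["z_map"]>0)&(Z>.012)
m=np.uint8(ok);m[:100]=0;m[:,:100]=0;m[:,520:]=0;m[300:]=0
n,l,st,c=cv2.connectedComponentsWithStats(m)
for i in range(1,n):
    if st[i,4]>60:
        k=l==i;P=W[k];zt=np.percentile(P[:,2],97)
        T=P[P[:,2]>zt-.006]
        print(i,c[i].round(),st[i,4],"ztop",zt,"topmid",np.median(T,0),"ext",np.ptp(T[:,:2],axis=0),"rect",cv2.minAreaRect(np.float32(T[:,:2]*1000)))
cv2.imwrite("pics/z.png",cv2.resize(cv2.applyColorMap(np.uint8(np.clip(Z/0.16,0,1)*255),cv2.COLORMAP_JET)[100:310,100:520],None,fx=1.9,fy=1.9))
E
```

```text
table -0.000377907022263578 0.04985097213815389
1 [135. 115.] 2195 ztop 0.11367446705801011 topmid [0.783  0.3571 0.112 ] ext [0.0195 0.0499] rect ((781.52978515625, 359.93035888671875), (18.731599807739258, 49.81382369995117), 1.8604329824447632)
3 [285. 101.] 341 ztop 0.0216559905902962 topmid [0.8334 0.0813 0.019 ] ext [0.0129 0.2385] rect ((833.28759765625, 79.37539672851562), (5.085265636444092, 238.5381622314453), 2.183319330215454)
4 [397. 102.] 63 ztop 0.029078471239023157 topmid [ 0.8393 -0.1602  0.0271] ext [0.0076 0.0227] rect ((838.03564453125, -159.4506378173828), (7.549591541290283, 22.732500076293945), 1.0321873426437378)
5 [488. 122.] 2456 ztop 0.08958844329608678 topmid [ 0.782  -0.3452  0.0882] ext [0.074  0.0969] rect ((790.17431640625, -339.44244384765625), (71.10807800292969, 96.40774536132812), 2.1497111320495605)
7 [416. 114.] 183 ztop 0.02984069865900975 topmid [ 0.8145 -0.1997  0.0273] ext [0.029  0.0283] rect ((814.9107055664062, -199.77981567382812), (27.991992950439453, 28.473644256591797), 72.95429229736328)
10 [333. 132.] 976 ztop 0.04954698756246027 top
[... 1287 characters left out ...]
5654296875, 303.92828369140625), (92.72604370117188, 213.68772888183594), 9.36312198638916)
29 [378. 281.] 613 ztop 0.10281038118417832 topmid [ 0.4658 -0.1185  0.1012] ext [0.0235 0.0248] rect ((466.3069763183594, -119.29657745361328), (23.396286010742188, 24.763763427734375), 2.61857271194458)
30 [312. 287.] 396 ztop 0.052601364589265544 topmid [0.4497 0.0112 0.0501] ext [0.0411 0.0395] rect ((449.1602478027344, 11.241711616516113), (41.02248764038086, 39.29818344116211), 1.1969877481460571)
31 [254. 287.] 279 ztop 0.09460620366576762 topmid [0.4487 0.1251 0.093 ] ext [0.0143 0.0149] rect ((448.3818054199219, 125.43309020996094), (14.864480972290039, 14.264239311218262), 88.76237487792969)
```

View pics/z.png

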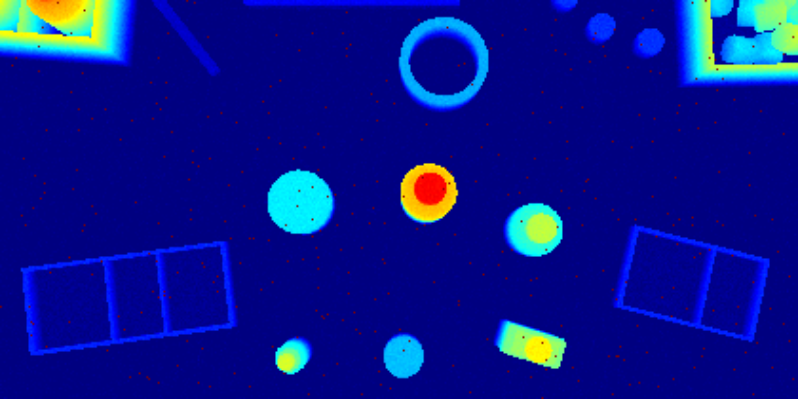

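```bash
cat >> h.py <<'E'
def to(x,y,z,jaw):
    """remaining turn about tool x (rad), shift in tool axes (mm) after the turn"""
    from bench import get_state
    s=get_state(); R=Ro.from_quat(s["tcp_rot"]).as_matrix()
    cur=np.degrees(np.arctan2(R[1,2],R[0,2])); a=np.radians(jaw)
    d=np.array([x,y,z])-np.array(s["tool_pos"])*1000
    print("jaw",cur.round(2),"turn",np.radians((cur-jaw+180)%360-180).round(4),"shift x,y,z",
      np.round([-d[2],-np.sin(a)*d[0]+np.cos(a)*d[1],np.cos(a)*d[0]+np.sin(a)*d[1]],1),"tilt",R[:,0].round(4),"t",s["t"],"F",np.round(s["contact_force"],1),"w",round(s["grip_width"]*1000,1))
E
python3 - <<'E'
from h import *
f=dict(np.load("top0.npz"));W=world(f)
m=(abs(W[...,2]-.08)<.005);m[:255]=0;m[:,:350]=0;m[305:]=0;m[:,410:]=0
print(m.sum(),cv2.minAreaRect(np.float32(W[m][:,:2]*1000)))
for zl in(.112,.102):
  m=(abs(W[...,2]-.09)<.016);m[:180]=0;m[:,:300]=0;m[225:]=0;m[:,350:]=0
print(cv2.minAreaRect(np.float32(W[m][:,:2]*1000)))
to(616,-8,240,9.4)
E
```

```text
277 ((465.9186706542969, -119.15306854248047), (60.08932876586914, 29.898393630981445), 74.12268829345703)
((616.4572143554688, -7.828697204589844), (53.93206024169922, 54.332611083984375), 46.503883361816406)
jaw -69.33 turn -1.374 shift x,y,z [-21.8 430.6 498.9] tilt [-3.e-04  1.e-03 -1.e+00] t 0.1 F [-0.4  0.3  0.1] w 92.9
```

>>> move_arm:
  steps: [-0.125,0,0,-2,0,0,93,-0.125,0,0,-2,0,0,93,-0.125,0,0,-2,0,0,93,-0.125,0,0,-2,0,0,93,-0.125,0,0,-2,0,0,93,-0.125,0,0,-2,0,0,93,-0.125,0,0,-2,0,0,93,-0.125,0,0,-2,0,0,93,-0.125,0,0,-2,0,0,93,-0.125,0,0,-2,0,0,93,-0.125,0,0,-2,0,0,93]
  grip_force: 25

```text
t: 1.02
tool_pos: [0.1941, -0.5144, 0.2404]
tcp_rot: [-0.06, 0.705, 0.061, 0.704]
contact_force: [-0.2, 0.2, 0.3]
grip_width: 0.0929
```

>>> move_arm:
  steps: [0,0,0,0,21.5,25,93,0,0,0,0,21.5,25,93,0,0,0,0,21.5,25,93,0,0,0,0,21.5,25,93,0,0,0,0,21.5,25,93,0,0,0,0,21.5,25,93,0,0,0,0,21.5,25,93,0,0,0,0,21.5,25,93,0,0,0,0,21.5,25,93,0,0,0,0,21.5,25,93,0,0,0,0,21.5,25,93,0,0,0,0,21.5,25,93,0,0,0,0,21.5,25,93,0,0,0,0,21.5,25,93,0,0,0,0,21.5,25,93,0,0,0,0,21.5,25,93,0,0,0,0,21.5,25,93,0,0,0,0,21.5,25,93,0,0,0,0,21.5,25,93,0,0,0,0,21.5,25,93]

```text
t: 2.68
tool_pos: [0.6174, -0.0068, 0.2403]
tcp_rot: [-0.058, 0.705, 0.058, 0.704]
contact_force: [-0.1, -0.5, 0.9]
grip_width: 0.0928
```

Run:
```python
from h import *
from bench import cams
to(616,-8,65,9.4)
f=cams.grab_frame("wrist");cv2.imwrite("pics/w1.png",f["image"]);W=world(f);Z=W[...,2]
m=(Z>.128)&(Z<.146)&(np.hypot(W[...,0]-.616,W[...,1]+.008)<.04);print(m.sum(),m.sum() and cv2.minAreaRect(np.float32(W[m][:,:2]*1000)))
```

```text
jaw 9.46 turn 0.0011 shift x,y,z [175.3  -1.   -1.6] tilt [-7.e-04  0.e+00 -1.e+00] t 2.6833 F [-0.1 -0.5  0.9] w 92.8
985 ((616.6697387695312, -5.877025604248047), (29.885047912597656, 29.11444854736328), 54.272274017333984)
```

View pics/w1.png

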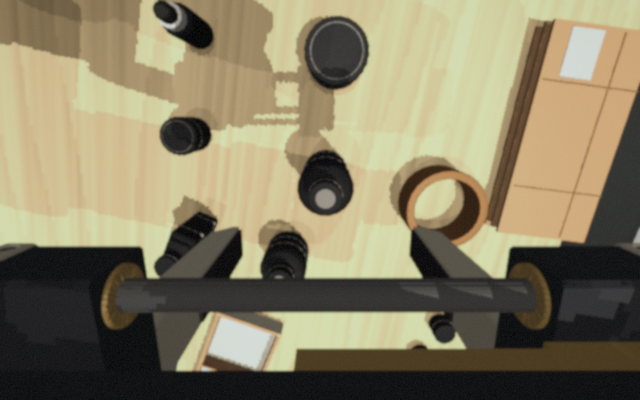

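The wrist view shows the tall bottle at (325,185), between the fingers' reach and with clear surroundings; its depth agrees with the top view within 2 mm.

>>> move_arm:
  steps: [0,0,0,20,0,-1,93,0,0,0,25,0,0,93,0,0,0,25,0,0,93,0,0,0,25,0,0,93,0,0,0,25,0,0,93,0,0,0,25,0,0,93,0,0,0,20,0,0,93,0,0,0,10,0,0,93,0,0,0,0,0,0,93,0,0,0,0,0,0,40,0,0,0,0,0,0,40,0,0,0,0,0,0,40,0,0,0,0,0,0,40,0,0,0,0,0,0,40,0,0,0,0,0,0,40,0,0,0,0,0,0,40]
  grip_force: 25

```text
t: 4.07
tool_pos: [0.6161, -0.0085, 0.0661]
tcp_rot: [-0.058, 0.704, 0.058, 0.705]
contact_force: [0.8, 0.8, 2.9]
grip_width: 0.0557
```

Run:
```python
from h import *
to(492,365,90,9.4)
```

```text
jaw 9.45 turn 0.0009 shift x,y,z [-23.9 388.7 -61.5] tilt [ 1.e-03 -1.e-04 -1.e+00] t 4.0667 F [0.8 0.8 2.9] w 55.7
```

>>> move_arm:
  steps: [0,0,0,-5,0,0,40,0,0,0,-20,0,0,40,0,0,0,-25,0,0,40,0,0,0,-25,0,0,40,0,0,0,-15,0,0,40,0,0,0,0,14,-2,40,0,0,0,0,30,-4.8,40,0,0,0,0,30,-4.8,40,0,0,0,0,30,-4.8,40,0,0,0,0,30,-4.8,40,0,0,0,0,30,-4.8,40,0,0,0,0,30,-4.8,40,0,0,0,0,30,-4.8,40,0,0,0,0,30,-4.8,40,0,0,0,0,30,-4.8,40,0,0,0,0,30,-4.8,40,0,0,0,0,30,-4.8,40,0,0,0,0,30,-4.8,40,0,0,0,0,15,-2,40,0,0,0,0,0,0,40]

```text
t: 5.73
tool_pos: [0.489, 0.3678, 0.1546]
tcp_rot: [-0.059, 0.705, 0.059, 0.704]
contact_force: [0.2, 0.3, -3.0]
grip_width: 0.056
```

Run:
```python
from h import *
from bench import cams
to(492,365,69,9.4)
f=cams.grab_frame("top");cv2.imwrite("pics/t1.png",f["image"]);W=world(f);np.savez("t1.npz",**f)
f=cams.grab_frame("wrist");cv2.imwrite("pics/w2.png",np.hstack([cv2.imread("pics/t1.png")[150:350,:320],f["image"][::2,::2]]))
```

```text
jaw 9.64 turn 0.0041 shift x,y,z [85.6 -3.2  2.5] tilt [-1.6e-03 -3.0e-04 -1.0e+00] t 5.7333 F [ 0.2  0.3 -3. ] w 56.0
```

View pics/w2.png

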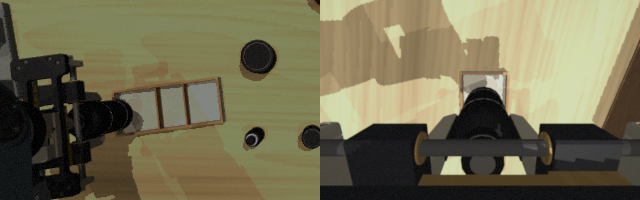

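The bottle is held upright over the tray's left (large) compartment. I'll lower it.

>>> move_arm:
  steps: [0,0,0,10,-3,2.5,40,0,0,0,20,0,0,40,0,0,0,20,0,0,40,0,0,0,15,0,0,40,0,0,0,8,0,0,40,0,0,0,5,0,0,40,0,0,0,3,0,0,40,0,0,0,2,0,0,40,0,0,0,0,0,0,40,0,0,0,0,0,0,40]

```text
t: 6.67
tool_pos: [0.4944, 0.3627, 0.0733]
tcp_rot: [-0.058, 0.704, 0.058, 0.705]
contact_force: [-0.3, 0.7, -2.6]
grip_width: 0.0561
```

Run:
```python
from h import *
to(492,365,69,9.4)
```

```text
jaw 9.45 turn 0.0009 shift x,y,z [ 4.3  2.6 -2. ] tilt [ 9.e-04  5.e-04 -1.e+00] t 6.6667 F [-0.3  0.7 -2.6] w 56.1
```

>>> move_arm:
  steps: [0,0,0,2,1,-1,40,0,0,0,1,0,0,40,0,0,0,0,0,0,40,0,0,0,0,0,0,40]

```text
t: 7.0
tool_pos: [0.4929, 0.3635, 0.0697]
tcp_rot: [-0.058, 0.705, 0.058, 0.705]
contact_force: [0.8, 0.3, -3.3]
grip_width: 0.0561
```

Run:
```python
from h import *
to(492,365,69,9.4)
```

```text
jaw 9.46 turn 0.0011 shift x,y,z [ 0.7  1.6 -0.6] tilt [ 1.e-04  0.e+00 -1.e+00] t 7.0 F [ 0.8  0.3 -3.3] w 56.1
```

>>> move_arm:
  steps: [0,0,0,1,0,0,40,0,0,0,0.5,0,0,40,0,0,0,0,0,0,40]

```text
t: 7.25
tool_pos: [0.4932, 0.3637, 0.0691]
tcp_rot: [-0.058, 0.704, 0.058, 0.705]
contact_force: [-2.0, -1.3, 5.8]
grip_width: 0.0562
```

Run:
```python
from h import *
to(492,365,69,9.4)
```

```text
jaw 9.45 turn 0.0009 shift x,y,z [ 0.1  1.5 -0.9] tilt [ 6.e-04  5.e-04 -1.e+00] t 7.25 F [-2.  -1.3  5.8] w 56.2
```

>>> move_arm:
  steps: [0,0,0,0,0,0,70,0,0,0,0,0,0,85,0,0,0,0,0,0,85,0,0,0,0,0,0,85,0,0,0,0,0,0,85,0,0,0,-5,0,0,85,0,0,0,-15,0,0,85,0,0,0,-25,0,0,85,0,0,0,-25,0,0,85,0,0,0,-25,0,0,85,0,0,0,-25,0,0,85,0,0,0,0,0,0,85]

```text
t: 8.25
tool_pos: [0.4947, 0.3646, 0.1936]
tcp_rot: [-0.057, 0.702, 0.06, 0.707]
contact_force: [0.3, -0.0, 1.1]
grip_width: 0.0853
```

Run:
```python
from h import *
to(466,-119,180,74.1)
```

```text
jaw 9.46 turn -1.1282 shift x,y,z [  13.6 -104.9 -472.9] tilt [ 0.0065  0.0041 -1.    ] t 8.25 F [ 0.3 -0.   1.1] w 85.3
```

>>> move_arm:
  steps: [-0.125,0,0,0,0,0,93,-0.125,0,0,0,0,0,93,-0.125,0,0,0,0,0,93,-0.125,0,0,0,0,0,93,-0.125,0,0,0,0,0,93,-0.125,0,0,0,0,0,93,-0.125,0,0,0,0,0,93,-0.125,0,0,0,0,0,93,-0.125,0,0,0,0,0,93]

```text
t: 9.0
tool_pos: [0.4928, 0.3634, 0.1879]
tcp_rot: [-0.427, 0.564, 0.427, 0.564]
contact_force: [0.3, 0.4, 0.6]
grip_width: 0.0931
```

>>> move_arm:
  steps: [0,0,0,0,-3,-13,93,0,0,0,0,-6,-27,93,0,0,0,0,-6,-27,93,0,0,0,0,-6,-27,93,0,0,0,0,-6,-27,93,0,0,0,0,-6,-27,93,0,0,0,0,-6,-27,93,0,0,0,0,-6,-27,93,0,0,0,0,-6,-27,93,0,0,0,0,-6,-27,93,0,0,0,0,-6,-27,93,0,0,0,0,-6,-27,93,0,0,0,0,-6,-27,93,0,0,0,0,-6,-27,93,0,0,0,0,-6,-27,93,0,0,0,0,-6,-27,93,0,0,0,0,-6,-27,93,0,0,0,0,-6,-27,93,0,0,0,0,0,0,93,0,0,0,0,0,0,93]

```text
t: 10.67
tool_pos: [0.4622, -0.1203, 0.188]
tcp_rot: [-0.423, 0.566, 0.423, 0.566]
contact_force: [0.1, 0.2, 0.5]
grip_width: 0.0929
```

Run:
```python
from h import *
from bench import cams
to(466,-119,47,74.1)
f=cams.grab_frame("top");W=world(f)
for c,r,zr in(((.492,.365),.045,(.128,.146)),((.492,.365),.05,(.098,.106))):
    m=(W[...,2]>zr[0])&(W[...,2]<zr[1])&(np.hypot(W[...,0]-c[0],W[...,1]-c[1])<r);print(m.sum(),cv2.minAreaRect(np.float32(W[m][:,:2]*1000)))
```

```text
jaw 73.56 turn -0.0095 shift x,y,z [141.   -3.3   2.3] tilt [-3.e-04  1.e-04 -1.e+00] t 10.6667 F [0.1 0.2 0.5] w 92.9
322 ((493.251220703125, 362.483642578125), (29.40738868713379, 29.684127807617188), 85.1728286743164)
87 ((494.4582214355469, 357.40093994140625), (54.756752014160156, 44.48653030395508), 9.660799026489258)
```

Tall bottle stands at (493,362), as planned. Now I'll descend onto the flat bottle.

>>> move_arm:
  steps: [-0.0095,0,0,15,-3.3,2.3,93,0,0,0,25,0,0,93,0,0,0,25,0,0,93,0,0,0,25,0,0,93,0,0,0,25,0,0,93,0,0,0,16,0,0,93,0,0,0,10,0,0,93,0,0,0,0,0,0,93,0,0,0,0,0,0,45,0,0,0,0,0,0,45,0,0,0,0,0,0,45,0,0,0,0,0,0,45,0,0,0,0,0,0,45,0,0,0,0,0,0,45]
  grip_force: 20

```text
t: 11.88
tool_pos: [0.4671, -0.1181, 0.0476]
tcp_rot: [-0.428, 0.563, 0.427, 0.563]
contact_force: [-0.0, 0.3, 5.4]
grip_width: 0.0602
```

Run:
```python
from h import *
to(503,297,50,9.4)
```

```text
jaw 74.45 turn 1.1354 shift x,y,z [ -2.4 403.6 103.2] tilt [ 9.e-04 -4.e-04 -1.e+00] t 11.8833 F [-0.   0.3  5.4] w 60.2
```

>>> move_arm:
  steps: [0,0,0,-5,0,0,45,0,0,0,-20,0,0,45,0,0,0,-25,0,0,45,0,0,0,-25,0,0,45,0,0,0,-25,0,0,45,0,0,0,-15,0,0,45,0.06,0,0,0,0,0,45,0.12,0,0,0,0,0,45,0.12,0,0,0,0,0,45,0.12,0,0,0,0,0,45,0.12,0,0,0,0,0,45,0.12,0,0,0,0,0,45,0.12,0,0,0,0,0,45,0.12,0,0,0,0,0,45,0.12,0,0,0,0,0,45,0.115,0,0,0,0,0,45,0,0,0,0,0,0,45]

```text
t: 13.3
tool_pos: [0.4666, -0.1178, 0.1623]
tcp_rot: [-0.056, 0.705, 0.056, 0.705]
contact_force: [-0.2, 0.6, -1.3]
grip_width: 0.06
```

>>> move_arm:
  steps: [0,0,0,0,12,3,45,0,0,0,0,25,6.4,45,0,0,0,0,25,6.4,45,0,0,0,0,25,6.4,45,0,0,0,0,25,6.4,45,0,0,0,0,25,6.4,45,0,0,0,0,25,6.4,45,0,0,0,0,25,6.4,45,0,0,0,0,25,6.4,45,0,0,0,0,25,6.4,45,0,0,0,0,25,6.4,45,0,0,0,0,25,6.4,45,0,0,0,0,25,6.4,45,0,0,0,0,25,6.4,45,0,0,0,0,25,6.4,45,0,0,0,0,25,6.4,45,0,0,0,0,16,4,45,0,0,0,0,0,0,45,0,0,0,0,0,0,45]

```text
t: 14.88
tool_pos: [0.5021, 0.2968, 0.1619]
tcp_rot: [-0.06, 0.705, 0.059, 0.704]
contact_force: [-0.2, -1.4, -2.3]
grip_width: 0.0597
```

Run:
```python
from h import *
to(503,297,50.6,9.4)
from bench import cams
for n in("top","scene"):
    f=cams.grab_frame(n);cv2.imwrite(f"pics/{n}2.png",f["image"])
a=cv2.imread("pics/top2.png")[150:350,50:370];b=cv2.imread("pics/scene2.png")[80:280,300:620];cv2.imwrite("pics/c2.png",np.hstack([a,b]))
```

```text
jaw 9.67 turn 0.0047 shift x,y,z [1.113e+02 1.000e-01 1.000e+00] tilt [-6.e-04 -5.e-04 -1.e+00] t 14.8833 F [-0.2 -1.4 -2.3] w 59.7
```

View pics/c2.png

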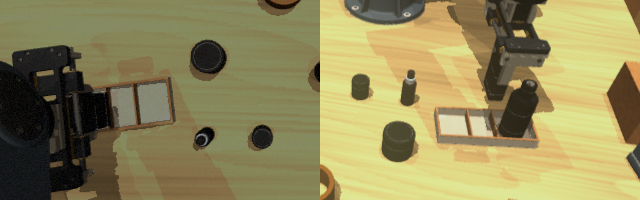

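The tall bottle stands in the end compartment and the flat bottle is held behind it, above the middle one. I'll lower it.

>>> move_arm:
  steps: [0.004,0,0,10,0,1,45,0,0,0,20,0,0,45,0,0,0,20,0,0,45,0,0,0,20,0,0,45,0,0,0,18,0,0,45,0,0,0,11,0,0,45,0,0,0,6,0,0,45,0,0,0,3,0,0,45,0,0,0,1,0,0,45,0,0,0,0,0,0,45,0,0,0,0,0,0,45]

```text
t: 15.9
tool_pos: [0.5039, 0.2969, 0.0539]
tcp_rot: [-0.057, 0.704, 0.057, 0.705]
contact_force: [-0.9, -0.1, -2.2]
grip_width: 0.0597
```

Run:
```python
from h import *
to(503,297,50.6,9.4)
```

```text
jaw 9.2 turn -0.0035 shift x,y,z [ 3.3  0.2 -0.8] tilt [ 1.2e-03  6.0e-04 -1.0e+00] t 15.9 F [-0.9 -0.1 -2.2] w 59.7
```

>>> move_arm:
  steps: [0,0,0,1.5,0,0,45,0,0,0,1,0,0,45,0,0,0,0.5,0,0,45,0,0,0,0,0,0,45,0,0,0,0,0,0,45]

```text
t: 16.32
tool_pos: [0.5035, 0.2968, 0.0506]
tcp_rot: [-0.057, 0.705, 0.057, 0.705]
contact_force: [-1.3, -0.1, 5.3]
grip_width: 0.0598
```

>>> move_arm:
  steps: [0,0,0,0,0,0,75,0,0,0,0,0,0,90,0,0,0,0,0,0,90,0,0,0,0,0,0,90,0,0,0,0,0,0,90,0,0,0,-5,0,0,90,0,0,0,-15,0,0,90,0,0,0,-25,0,0,90,0,0,0,-25,0,0,90,0,0,0,-25,0,0,90,0,0,0,-25,0,0,90,0,0,0,0,0,0,90,0,0,0,0,0,0,90]

```text
t: 17.4
tool_pos: [0.5039, 0.297, 0.1716]
tcp_rot: [-0.056, 0.704, 0.057, 0.706]
contact_force: [-0.5, 0.1, 0.1]
grip_width: 0.0901
```

Run:
```python
from h import *
to(449.5,11.2,140,9.4)
```

```text
jaw 9.2 turn -0.0035 shift x,y,z [  31.6 -273.  -100.4] tilt [ 0.0025  0.0012 -1.    ] t 17.4 F [-0.5  0.1  0.1] w 90.1
```

>>> move_arm:
  steps: [0,0,0,0,-13,-4.4,90,0,0,0,0,-26,-9.6,90,0,0,0,0,-26,-9.6,90,0,0,0,0,-26,-9.6,90,0,0,0,0,-26,-9.6,90,0,0,0,0,-26,-9.6,90,0,0,0,0,-26,-9.6,90,0,0,0,0,-26,-9.6,90,0,0,0,0,-26,-9.6,90,0,0,0,0,-26,-9.6,90,0,0,0,0,-26,-9.6,90,0,0,0,15,0,0,80,0,0,0,16,0,0,80,0,0,0,0,0,0,80,0,0,0,0,0,0,80]

```text
t: 18.65
tool_pos: [0.4467, 0.0109, 0.1382]
tcp_rot: [-0.056, 0.706, 0.057, 0.704]
contact_force: [0.2, 0.1, 0.2]
grip_width: 0.0799
```

Run:
```python
from h import *
to(449.5,11.2,24,9.4)
from bench import cams
f=cams.grab_frame("top");W=world(f);np.save("W3.npy",W)
for c,r,zr in(((.503,.297),.04,(.098,.11)),((.503,.297),.045,(.076,.088)),((.493,.363),.045,(.13,.15))):
    m=(W[...,2]>zr[0])&(W[...,2]<zr[1])&(np.hypot(W[...,0]-c[0],W[...,1]-c[1])<r);print(m.sum(),m.sum() and cv2.minAreaRect(np.float32(W[m][:,:2]*1000)))
```

```text
jaw 9.18 turn -0.0039 shift x,y,z [ 1.142e+02 -1.000e-01  2.800e+00] tilt [-3.1e-03  2.0e-04 -1.0e+00] t 18.65 F [0.2 0.1 0.2] w 79.9
179 ((498.41473388671875, 309.1957702636719), (24.72998809814453, 52.06127166748047), 21.74615478515625)
368 ((501.0245361328125, 310.49615478515625), (59.77447509765625, 58.42115020751953), 10.44269847869873)
314 ((493.3132629394531, 362.76593017578125), (28.793441772460938, 29.23274803161621), 23.810335159301758)
```

>>> move_arm:
  steps: [0,0,0,15,0,2,80,0,0,0,25,0,0,80,0,0,0,25,0,0,80,0,0,0,20,0,0,80,0,0,0,16,0,0,80,0,0,0,10,0,0,80,0,0,0,0,0,0,80,0,0,0,0,0,0,60,0,0,0,0,0,0,30,0,0,0,0,0,0,30,0,0,0,0,0,0,30,0,0,0,0,0,0,30,0,0,0,0,0,0,30,0,0,0,0,0,0,30]
  grip_force: 15

```text
t: 19.87
tool_pos: [0.45, 0.0115, 0.0284]
tcp_rot: [-0.057, 0.705, 0.057, 0.705]
contact_force: [-0.3, 0.4, 4.4]
grip_width: 0.0416
```

Run:
```python
from h import *
to(513.2,235.8,30,9.4)
```

```text
jaw 9.2 turn -0.0036 shift x,y,z [ -1.6 211.   99. ] tilt [ 4.e-04 -0.e+00 -1.e+00] t 19.8667 F [-0.3  0.4  4.4] w 41.6
```

>>> move_arm:
  steps: [0,0,0,-5,0,0,30,0,0,0,-20,0,0,30,0,0,0,-25,0,0,30,0,0,0,-25,0,0,30,0,0,0,-25,0,0,30,0,0,0,-10,0,0,30,0,0,0,0,12,5.6,30,0,0,0,0,25,11.7,30,0,0,0,0,25,11.7,30,0,0,0,0,25,11.7,30,0,0,0,0,25,11.7,30,0,0,0,0,25,11.7,30,0,0,0,0,25,11.7,30,0,0,0,0,25,11.7,30,0,0,0,0,24,11.5,30,0,0,0,0,0,0,30,0,0,0,0,0,0,30]

```text
t: 21.28
tool_pos: [0.5135, 0.2363, 0.1372]
tcp_rot: [-0.057, 0.705, 0.057, 0.704]
contact_force: [-1.0, -0.7, -1.3]
grip_width: 0.0418
```

Run:
```python
from h import *
to(513.2,235.8,31,9.4)
from bench import cams
for n in("top","scene"):
    f=cams.grab_frame(n);cv2.imwrite(f"pics/{n}3.png",f["image"])
a=cv2.imread("pics/top3.png")[150:350,50:370];b=cv2.imread("pics/scene3.png")[80:280,300:620];cv2.imwrite("pics/c3.png",np.hstack([a,b]))
```

```text
jaw 9.3 turn -0.0017 shift x,y,z [106.2  -0.4  -0.3] tilt [-1.2e-03 -5.0e-04 -1.0e+00] t 21.2833 F [-1.  -0.7 -1.3] w 41.8
```

View pics/c3.png

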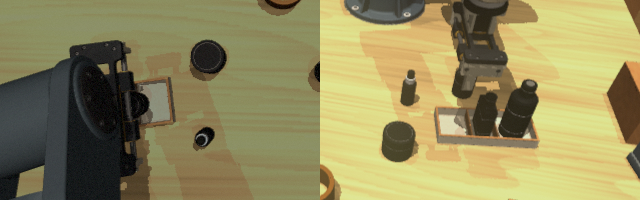

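Tall and flat both stand upright in tray3, and the small jar hangs over the remaining compartment. I'll lower it.

>>> move_arm:
  steps: [0,0,0,10,0,0,30,0,0,0,20,0,0,30,0,0,0,20,0,0,30,0,0,0,20,0,0,30,0,0,0,15,0,0,30,0,0,0,10,0,0,30,0,0,0,6,0,0,30,0,0,0,3,0,0,30,0,0,0,0,0,0,30,0,0,0,0,0,0,30]

```text
t: 22.22
tool_pos: [0.5143, 0.2356, 0.0347]
tcp_rot: [-0.057, 0.705, 0.057, 0.705]
contact_force: [-0.1, 1.0, 0.2]
grip_width: 0.0416
```

>>> move_arm:
  steps: [0,0,0,1,0,0,30,0,0,0,0,0,0,30,0,0,0,0,0,0,30]

```text
t: 22.47
tool_pos: [0.5141, 0.2357, 0.0335]
tcp_rot: [-0.057, 0.705, 0.057, 0.705]
contact_force: [-0.1, -0.0, -0.2]
grip_width: 0.0414
```

>>> move_arm:
  steps: [0,0,0,1,0,0,30,0,0,0,0.5,0,0,30,0,0,0,0,0,0,30,0,0,0,0,0,0,30]

```text
t: 22.8
tool_pos: [0.5139, 0.2356, 0.0316]
tcp_rot: [-0.057, 0.705, 0.057, 0.705]
contact_force: [-0.4, 0.5, -1.2]
grip_width: 0.0417
```

>>> move_arm:
  steps: [0,0,0,0.7,0,0,30,0,0,0,0,0,0,30,0,0,0,0,0,0,30]

```text
t: 23.05
tool_pos: [0.514, 0.2356, 0.0314]
tcp_rot: [-0.057, 0.705, 0.057, 0.705]
contact_force: [-2.4, -1.1, 5.9]
grip_width: 0.0417
```

>>> move_arm:
  steps: [0,0,0,0,0,0,50,0,0,0,0,0,0,65,0,0,0,0,0,0,65,0,0,0,0,0,0,65,0,0,0,0,0,0,65,0,0,0,-5,0,0,65,0,0,0,-15,0,0,65,0,0,0,-25,0,0,65,0,0,0,-25,0,0,65,0,0,0,-25,0,0,93,0,0,0,-25,0,0,93,0.095,0,0,0,0,0,93,0.095,0,0,0,0,0,93,0.095,0,0,0,0,0,93,0.095,0,0,0,0,0,93,0,0,0,0,0,0,93]

```text
t: 24.38
tool_pos: [0.5139, 0.2356, 0.1513]
tcp_rot: [0.079, 0.703, -0.079, 0.703]
contact_force: [-0.4, 0.8, 0.3]
grip_width: 0.0929
```

Run:
```python
from h import *
to(606.5,123.2,150,-12.65)
```

```text
jaw -12.82 turn -0.003 shift x,y,z [  1.3 -89.4 114.9] tilt [ 3.e-04  1.e-04 -1.e+00] t 24.3833 F [-0.4  0.8  0.3] w 92.9
```

>>> move_arm:
  steps: [0,0,0,0,-9,12,93,0,0,0,0,-20,26,93,0,0,0,0,-20,26,93,0,0,0,0,-20,25,93,0,0,0,0,-20,25,93,0,0,0,0,0,0,93,0,0,0,0,0,0,93]

```text
t: 24.97
tool_pos: [0.6066, 0.1221, 0.1507]
tcp_rot: [0.077, 0.703, -0.077, 0.703]
contact_force: [-0.8, 1.0, -0.3]
grip_width: 0.0931
```

Run:
```python
from h import *
to(606.5,123.2,31,-12.65)
from bench import cams
f=cams.grab_frame("top");W=world(f)
for c,r,zr in(((.514,.236),.04,(.048,.058)),):
    m=(W[...,2]>zr[0])&(W[...,2]<zr[1])&(np.hypot(W[...,0]-c[0],W[...,1]-c[1])<r);print(m.sum(),m.sum() and cv2.minAreaRect(np.float32(W[m][:,:2]*1000)))
```

```text
jaw -12.56 turn 0.0015 shift x,y,z [119.7   1.   -0.3] tilt [-2.e-04 -0.e+00 -1.e+00] t 24.9667 F [-0.8  1.  -0.3] w 93.1
22 ((528.4478759765625, 246.9830322265625), (7.7556304931640625, 12.414292335510254), 1.8004698753356934)
```

>>> move_arm:
  steps: [0,0,0,15,1,0,93,0,0,0,25,0,0,93,0,0,0,25,0,0,93,0,0,0,25,0,0,93,0,0,0,18,0,0,93,0,0,0,11,0,0,93,0,0,0,0,0,0,93,0,0,0,0,0,0,70,0,0,0,0,0,0,50,0,0,0,0,0,0,50,0,0,0,0,0,0,50,0,0,0,0,0,0,50,0,0,0,0,0,0,50]
  grip_force: 22

```text
t: 26.1
tool_pos: [0.6065, 0.1249, 0.0328]
tcp_rot: [0.078, 0.702, -0.077, 0.703]
contact_force: [-1.8, 0.7, 5.8]
grip_width: 0.0657
```

Run:
```python
from h import *
to(538.1,-274.9,34,-12.65)
```

```text
jaw -12.57 turn 0.0013 shift x,y,z [  -1.2 -405.1   20.8] tilt [ 1.3e-03  2.0e-04 -1.0e+00] t 26.1 F [-1.8  0.7  5.8] w 65.7
```

>>> move_arm:
  steps: [0,0,0,-5,0,0,50,0,0,0,-20,0,0,50,0,0,0,-25,0,0,50,0,0,0,-25,0,0,50,0,0,0,-25,0,0,50,0,0,0,-20,0,0,50,0,0,0,0,0,0,50]

```text
t: 26.68
tool_pos: [0.6077, 0.1251, 0.1562]
tcp_rot: [0.078, 0.701, -0.077, 0.705]
contact_force: [1.2, -0.1, -1.4]
grip_width: 0.0657
```

>>> move_arm:
  steps: [0,0,0,0,-14,1,50,0,0,0,0,-25,1.3,50,0,0,0,0,-25,1.3,50,0,0,0,0,-25,1.3,50,0,0,0,0,-25,1.3,50,0,0,0,0,-25,1.3,50,0,0,0,0,-25,1.3,50,0,0,0,0,-25,1.3,50,0,0,0,0,-25,1.3,50,0,0,0,0,-25,1.3,50,0,0,0,0,-25,1.3,50,0,0,0,0,-25,1.3,50,0,0,0,0,-25,1.3,50,0,0,0,0,-25,1.3,50,0,0,0,0,-25,1.3,50,0,0,0,0,-25,1.3,50,0,0,0,0,-16,1,50,0,0,0,0,0,0,50,0,0,0,0,0,0,50]

```text
t: 28.27
tool_pos: [0.538, -0.2753, 0.1508]
tcp_rot: [0.078, 0.703, -0.078, 0.702]
contact_force: [0.1, -0.4, -1.6]
grip_width: 0.0654
```

Run:
```python
from h import *
to(538.1,-274.9,35,-12.65)
from bench import cams
for n in("top","scene"):
    f=cams.grab_frame(n);cv2.imwrite(f"pics/{n}4.png",f["image"])
cv2.imwrite("pics/c4.png",np.hstack([cv2.imread("pics/top4.png")[100:350,100:500],cv2.imread("pics/scene4.png")[50:300,150:550]]))
```

```text
jaw -12.66 turn -0.0002 shift x,y,z [115.8   0.4   0. ] tilt [-0.0016  0.0012 -1.    ] t 28.2667 F [ 0.1 -0.4 -1.6] w 65.4
```

View pics/c4.png

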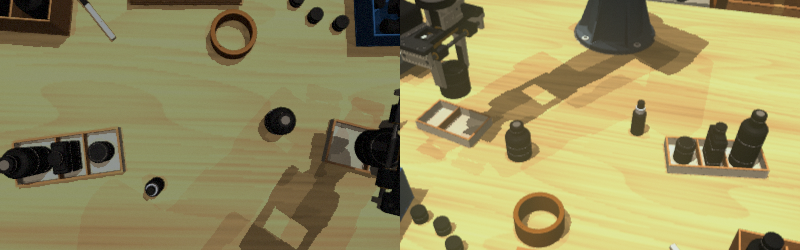

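Tray3 now holds all three pieces upright, and the big jar hangs over tray2. I'll lower it into the large compartment.

>>> move_arm:
  steps: [0,0,0,10,0,0,50,0,0,0,20,0,0,50,0,0,0,20,0,0,50,0,0,0,20,0,0,50,0,0,0,17,0,0,50,0,0,0,12,0,0,50,0,0,0,7,0,0,50,0,0,0,4,0,0,50,0,0,0,1,0,0,50,0,0,0,0,0,0,50,0,0,0,0,0,0,50]

```text
t: 29.28
tool_pos: [0.5393, -0.2753, 0.0417]
tcp_rot: [0.077, 0.702, -0.078, 0.703]
contact_force: [-0.1, -0.1, -0.9]
grip_width: 0.0656
```

>>> move_arm:
  steps: [0,0,0,1,0,0,50,0,0,0,0.5,0,0,50,0,0,0,0,0,0,50,0,0,0,0,0,0,50]

```text
t: 29.62
tool_pos: [0.5389, -0.2751, 0.0396]
tcp_rot: [0.077, 0.703, -0.077, 0.703]
contact_force: [-0.5, 0.3, -1.4]
grip_width: 0.0657
```

>>> move_arm:
  steps: [0,0,0,1.5,0,0,50,0,0,0,1,0,0,50,0,0,0,0,0,0,50,0,0,0,0,0,0,50]

```text
t: 29.95
tool_pos: [0.5388, -0.275, 0.0368]
tcp_rot: [0.077, 0.703, -0.077, 0.703]
contact_force: [-0.2, -0.7, -1.4]
grip_width: 0.0657
```

>>> move_arm:
  steps: [0,0,0,0.7,0,0,50,0,0,0,0,0,0,50,0,0,0,0,0,0,50]

```text
t: 30.2
tool_pos: [0.5388, -0.2751, 0.0362]
tcp_rot: [0.077, 0.703, -0.077, 0.703]
contact_force: [-0.4, -0.5, -2.2]
grip_width: 0.0657
```

>>> move_arm:
  steps: [0,0,0,0.8,0,0,50,0,0,0,0,0,0,50,0,0,0,0,0,0,50]

```text
t: 30.45
tool_pos: [0.5389, -0.2751, 0.0358]
tcp_rot: [0.077, 0.703, -0.077, 0.703]
contact_force: [-3.1, 0.3, 4.4]
grip_width: 0.0655
```

>>> move_arm:
  steps: [0,0,0,0,0,0,80,0,0,0,0,0,0,90,0,0,0,0,0,0,90,0,0,0,0,0,0,90,0,0,0,0,0,0,90,0,0,0,-5,0,0,90,0,0,0,-15,0,0,90,0,0,0,-25,0,0,90,0,0,0,-25,0,0,90,0,0,0,-25,0,0,90,0,0,0,-25,0,0,90,0,0,0,0,0,0,80,0,0,0,0,0,0,80]

```text
t: 31.53
tool_pos: [0.5393, -0.2754, 0.1569]
tcp_rot: [0.077, 0.702, -0.078, 0.704]
contact_force: [0.7, -0.5, -0.2]
grip_width: 0.082
```

Run:
```python
from h import *
to(448.4,125.3,150,-12.65)
```

```text
jaw -12.58 turn 0.0012 shift x,y,z [   6.9  371.  -176.5] tilt [ 0.0024 -0.0014 -1.    ] t 31.5333 F [ 0.7 -0.5 -0.2] w 82.0
```

>>> move_arm:
  steps: [0,0,0,0,14,-6.5,80,0,0,0,0,25,-12,80,0,0,0,0,25,-12,80,0,0,0,0,25,-12,80,0,0,0,0,25,-12,80,0,0,0,0,25,-12,80,0,0,0,0,25,-12,80,0,0,0,0,25,-12,80,0,0,0,0,25,-12,80,0,0,0,0,25,-12,80,0,0,0,0,25,-12,80,0,0,0,0,25,-12,80,0,0,0,0,25,-12,80,0,0,0,0,25,-12,80,0,0,0,0,25,-12,80,0,0,0,0,7,-2,80,0,0,0,0,0,0,80,0,0,0,0,0,0,80]

```text
t: 33.03
tool_pos: [0.4472, 0.1251, 0.1549]
tcp_rot: [0.077, 0.703, -0.077, 0.703]
contact_force: [0.2, -0.4, -1.1]
grip_width: 0.0802
```

Run:
```python
from h import *
to(448.4,125.3,31,-12.65)
from bench import cams
f=cams.grab_frame("top");W=world(f)
for c,r,zr in(((.538,-.275),.05,(.055,.067)),):
    m=(W[...,2]>zr[0])&(W[...,2]<zr[1])&(np.hypot(W[...,0]-c[0],W[...,1]-c[1])<r);print(m.sum(),m.sum() and cv2.minAreaRect(np.float32(W[m][:,:2]*1000)))
```

```text
jaw -12.52 turn 0.0022 shift x,y,z [123.9   0.4   1.2] tilt [-9.e-04 -4.e-04 -1.e+00] t 33.0333 F [ 0.2 -0.4 -1.1] w 80.2
871 ((538.6386108398438, -275.5892028808594), (64.236572265625, 64.83976745605469), 29.94845962524414)
```

>>> move_arm:
  steps: [0,0,0,15,0.4,1,80,0,0,0,25,0,0,80,0,0,0,25,0,0,80,0,0,0,25,0,0,80,0,0,0,20,0,0,80,0,0,0,12,0,0,80,0,0,0,0,0,0,80,0,0,0,0,0,0,50,0,0,0,0,0,0,20,0,0,0,0,0,0,20,0,0,0,0,0,0,20,0,0,0,0,0,0,20,0,0,0,0,0,0,20,0,0,0,0,0,0,20,0,0,0,0,0,0,20]
  grip_force: 15

```text
t: 34.33
tool_pos: [0.4484, 0.1257, 0.0336]
tcp_rot: [0.077, 0.703, -0.077, 0.703]
contact_force: [-0.0, -0.3, -0.7]
grip_width: 0.0317
```

Run:
```python
from h import *
to(521.9,-347.1,35,-12.65)
```

```text
jaw -12.57 turn 0.0014 shift x,y,z [  -1.4 -445.2  175.2] tilt [ 1.e-04  0.e+00 -1.e+00] t 34.3333 F [-0.  -0.3 -0.7] w 31.7
```

>>> move_arm:
  steps: [0,0,0,-5,0,0,20,0,0,0,-20,0,0,20,0,0,0,-25,0,0,20,0,0,0,-25,0,0,20,0,0,0,-25,0,0,20,0,0,0,-10,0,0,20,0,0,0,0,0,0,20]

```text
t: 34.92
tool_pos: [0.4495, 0.1258, 0.1454]
tcp_rot: [0.078, 0.701, -0.077, 0.704]
contact_force: [0.7, 0.6, -1.1]
grip_width: 0.0316
```

>>> move_arm:
  steps: [0,0,0,0,-12,5,20,0,0,0,0,-25,10,20,0,0,0,0,-25,10,20,0,0,0,0,-25,10,20,0,0,0,0,-25,10,20,0,0,0,0,-25,10,20,0,0,0,0,-25,10,20,0,0,0,0,-25,10,20,0,0,0,0,-25,10,20,0,0,0,0,-25,10,20,0,0,0,0,-25,10,20,0,0,0,0,-25,10,20,0,0,0,0,-25,10,20,0,0,0,0,-25,10,20,0,0,0,0,-25,10,20,0,0,0,0,-25,10,20,0,0,0,0,-25,10,20,0,0,0,0,-25,10,20,0,0,0,0,-8,0,20,0,0,0,0,0,0,20]

```text
t: 36.58
tool_pos: [0.5213, -0.348, 0.1413]
tcp_rot: [0.078, 0.704, -0.078, 0.702]
contact_force: [0.8, 0.4, -0.8]
grip_width: 0.0314
```

Run:
```python
from h import *
to(521.9,-347.1,36,-12.65)
```

```text
jaw -12.68 turn -0.0006 shift x,y,z [105.3   1.    0.4] tilt [-0.0019  0.0013 -1.    ] t 36.5833 F [ 0.8  0.4 -0.8] w 31.4
```

>>> move_arm:
  steps: [0,0,0,10,1,0,20,0,0,0,20,0,0,20,0,0,0,20,0,0,20,0,0,0,20,0,0,20,0,0,0,15,0,0,20,0,0,0,9,0,0,20,0,0,0,5,0,0,20,0,0,0,3,0,0,20,0,0,0,1,0,0,20,0,0,0,0,0,0,20,0,0,0,0,0,0,20]

```text
t: 37.5
tool_pos: [0.5229, -0.346, 0.0412]
tcp_rot: [0.077, 0.702, -0.078, 0.703]
contact_force: [-0.2, -0.6, -0.5]
grip_width: 0.0317
```

>>> move_arm:
  steps: [0,0,0,1,0,0,20,0,0,0,0,0,0,20,0,0,0,0,0,0,20]

```text
t: 37.75
tool_pos: [0.5226, -0.3459, 0.0397]
tcp_rot: [0.077, 0.703, -0.078, 0.703]
contact_force: [-0.5, -0.3, -0.0]
grip_width: 0.0314
```

>>> move_arm:
  steps: [0,0,0,1.5,0,0,20,0,0,0,0.5,0,0,20,0,0,0,0,0,0,20,0,0,0,0,0,0,20]

```text
t: 38.08
tool_pos: [0.5225, -0.3458, 0.0373]
tcp_rot: [0.078, 0.703, -0.077, 0.703]
contact_force: [-0.1, 0.2, -1.3]
grip_width: 0.0316
```

>>> move_arm:
  steps: [0,0,0,0.7,0,0,20,0,0,0,0,0,0,20,0,0,0,0,0,0,20]

```text
t: 38.33
tool_pos: [0.5225, -0.3458, 0.0367]
tcp_rot: [0.077, 0.703, -0.077, 0.703]
contact_force: [-0.5, -0.3, -0.9]
grip_width: 0.0312
```

>>> move_arm:
  steps: [0,0,0,0.6,0,0,20,0,0,0,0,0,0,20,0,0,0,0,0,0,20]

```text
t: 38.58
tool_pos: [0.5225, -0.3459, 0.0365]
tcp_rot: [0.077, 0.703, -0.077, 0.703]
contact_force: [-1.7, 1.4, 5.0]
grip_width: 0.0314
```

>>> move_arm:
  steps: [0,0,0,0,0,0,45,0,0,0,0,0,0,60,0,0,0,0,0,0,60,0,0,0,0,0,0,60,0,0,0,0,0,0,60,0,0,0,-5,0,0,60,0,0,0,-15,0,0,60,0,0,0,-25,0,0,60,0,0,0,-25,0,0,60,0,0,0,-25,0,0,60,0,0,0,-25,0,0,60,0,0,0,-25,0,0,60,0,0,0,0,0,-25,60,0,0,0,0,0,-25,60,0,0,0,0,0,-25,60,0,0,0,0,0,-25,60,0,0,0,0,0,-25,60,0,0,0,0,0,-25,60,0,0,0,0,0,0,60]

```text
t: 40.17
tool_pos: [0.3731, -0.3121, 0.1814]
tcp_rot: [0.078, 0.703, -0.078, 0.702]
contact_force: [-0.2, 0.6, -0.6]
grip_width: 0.0596
```

Run:
```python
from h import *
from bench import cams
f=cams.grab_frame("top");W=world(f);Z=W[...,2]
cv2.imwrite("pics/top5.png",f["image"]);g=cams.grab_frame("scene")
cv2.imwrite("pics/c5.png",np.hstack([f["image"][100:350,100:500+20],g["image"][50:300,160:540]]))
for n,x,y,lo,hi,r in(("tall",.493,.363,.13,.15,.03),("flatcap",.503,.297,.1,.11,.025),("small",.514,.236,.048,.058,.03),("big",.5385,-.275,.055,.066,.045),("drop",.522,-.346,.09,.105,.025),("short",.585,-.123,.085,.096,.04),("tape",.763,-.023,.04,.055,.07)):
    m=(Z>lo)&(Z<hi)&(np.hypot(W[...,0]-x,W[...,1]-y)<r);P=W[m]*1000
    print(n,m.sum(),m.sum() and (np.round(cv2.minAreaRect(np.float32(P[:,:2]))[0],1),np.median(P[:,2]).round(1)))
```

```text
tall 309 (array([493.4, 362.5]), np.float64(142.3))
flatcap 164 (array([503.6, 296.4]), np.float64(104.3))
small 373 (array([513.8, 235.1]), np.float64(53.0))
big 869 (array([ 538.8, -275.7]), np.float64(61.0))
drop 67 (array([ 521.6, -344.3]), np.float64(95.9))
short 191 (array([ 584.8, -123. ]), np.float64(89.7))
tape 689 (array([763.2, -22.8]), np.float64(47.3))
```

View pics/c5.png

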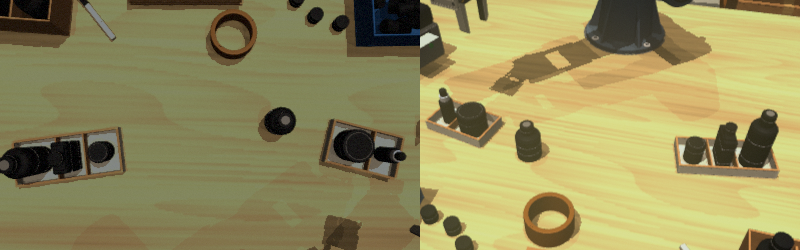

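All five pieces stand upright in their compartments at the right heights, and the short bottle and tape roll are unmoved.

```bash
python3 -c "
from bench import order;print(order.sign_off())"
```

```text
the job is handed in; nothing more can be done
None
```

Both gift sets are packed and the job is handed in, at about 40 s of the 128 s allowed. I placed the pieces in the order asked: tall bottle, flat bottle and small jar in the three-compartment tray, then big jar and dropper bottle in the two-compartment tray. I lowered each one until the wrist force showed it touching the floor, then released it.

- **Placed pieces:** the last pictures and depth check showed all five upright. Each is within about 3 mm of its compartment centre and stands at the height expected on the tray floor. The dropper bottle's top read 2 mm low (96 instead of 98 mm), which is within the calibration error.
- **Left alone:** the short bottle and tape roll are within 0.3 mm of where they started.
- **Checks that did not settle things:** two depth checks part-way through gave no clear answer. The flat bottle's mixed in points from the tall bottle beside it, and the arm hid the small jar. The final pictures and depth check show both pieces in place.

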